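# Shut the mixer tap and park its spout over the bowl

### The arm

A 7-joint arm with a two-finger parallel gripper is mounted at the origin on the work surface. World frame = base frame: x ahead of the robot, y to its left, z up, the work surface at z = 0. Lengths are in m, angles in rad, forces in N, time in s.
With the tool pointing down it reaches from about 0.4 to 0.85 m from the base axis. Payload 10.4 kg.
Tool frame: the origin (TCP) lies at the very end of the fingers, on their centre line; the grasp point (between the pads) lies manip.grasp_offset behind it (manip.grasp_offset is the distance from the TCP to the grasp point, in m); z points along the fingers, x is the direction in which the jaws open and shut, and the axes are right-handed (so a half turn about z gives the same grasp; the last joint's range is limited). The gripper opens to 85 mm and grips with 20 to 120 N. Pads are 22 mm wide; open, the fingers measure 114 mm over their backs; the gripper's body (76 mm by 85 mm) begins 54 mm behind the grasp point. The pads swing forward as they close: fully open they stand 13 mm farther back than shut.
Start: joints at [-1.268, 0.332, -0.065, 1.46, 0.022, 1.35, -0.088], TCP at [0.2, 0.592, 0.195] pointing down, gripper open.
Joint ranges: [-2.6, 2.6], [-0.5, 2.12], [-1.47, 1.34], [0.16, 2.42], [-1.27, 4.41], [0.06, 2.06], [-2.6, 2.6]. Speed limits (rad/s): [2.22, 2.22, 2.79, 2.79, 3.14, 3.14, 3.14].

### API

Orientations are given as a unit quaternion [x, y, z, w].
In Python, from workcell import manip gives the robot as it stands.
- The arm moves only by the shell command python3 -m crank 'ROWS' [FORCE]. ROWS is JSON, a list that holds one entry, the list of rows, each a list of 7 numbers: the shift along the world's x, y, z in units of 60 mm (1.0 is 60 mm), then the turn, a rotation vector about the world's x, y, z in units of 5 degrees (1.0 is 5 degrees), then the finger opening in mm, from 0 to 85.4. A call has 1 to 8 rows; each row shifts and turns the commanded pose from where the row before left it; what a row does not reach is not made up. A row lasts 1/8 s, in which the tool goes at most 62.5 mm and 10.7 degrees, less where a joint would pass 70% of its speed; a pose out of reach is approached as far as the arm can. A call is refused whole if a number of a shift passes 1 or a number of a turn 1, either way. A call with a gripper value outside its range is refused whole. The fingers move at their own pace and stop on an object; FORCE is the grip in N (left out, the last holds). Time passes only in rows, so rows that do not move let the fingers close. It gives the time, the measured TCP pose, the force and the opening at its end, in the units of the state.
- manip.get_obs(): the state, without advancing time (a new reading comes with each control period).
- manip.camera(name): name is "scene" or "top"; returns (picture, depth): 400x640x3 uint8, blue, green, red; 400x640 float32, m along the optical axis (not along the pixel's ray), 0 where there is no reading.
- manip.get_calibration(name): a dict with "fx", "fy", "cx", "cy" (pixels), "rvec" (rotation vector, rad) and "tvec" (3), from world to camera coordinates, as OpenCV has them. Camera axes: x right, y down, z forward; pixel columns grow to the right and rows downward; lengths in m; the calibration is good to about 2 mm. A picture is of the moment at which its call begins. get_calibration takes no time and is no camera call.
- manip.hand_in(): hands the job in, once; it reports no verdict.
The state is a dict: "clock": time; "joint_pos": joint angles; "joint_velocities": joint speeds; "tau": joint torques, N m; "position": TCP position; "ee_rot": TCP orientation; "ft_force": force on the tool from outside, world axes, zero at the start; "torque": the same for the moment, N m; "grip_width": opening from 0.0 (shut) to 1.0 (fully open).
Only numpy, scipy, OpenCV 4.12 (cv2) and the standard library are available. Lean on these libraries where they do the work, as an engineer would, in place of code of your own. Each camera call takes 0.05 s, during which the arm holds its last target.

### The job

The water is off at the main and the kitchen mixer tap has been left open: with a fingertip, gently push both of its lever handles round until they are fully shut (pointing straight out to the sides). Then push the spout round until its outlet is over the middle of the round steel bowl, so that later drips miss the biscuits. Only push: do not grip, force or lift anything, and leave the bowl, the plate and everything else standing where they are.

Things in the scene. Friction and masses are not known exactly. Their poses are not given: they have to be found in the camera images.
- mixer: Fixed two-handle steel kitchen mixer tap on a steel drainer top (400 x 500 sheet, 1.5 thick, with a 5 high rim). Origin on the counter under the middle (the spout's axis); its -x axis points to the front (the side where the spout is), its +y axis to the left handle; it stands on the counter with z up, turned up to 0.15 rad. Two pillars (32 across) stand 100 to the left and right of the origin, joined by a 26 thick crossbar at height 58.
- spout (a joint): Swivel angle of the spout in rad: 0 when it points straight to the front (mixer -x), positive turned towards mixer +y (left), stops at -1.1 and 1.1. Stiff: about 0.25 N m to move it, and it stays where it is left.
- spout_pivot (a point): Point on the spout's vertical swivel axis at the height of the centre line of its level tube (165 above the counter).
- spout_outlet (a point): Centre of the mouth of the down-turned nozzle at the spout's end, 190 from the swivel axis, 119 above the counter. The level tube, 20 thick, centre line at height 165 (underside 155), runs from 20 to 170 from the axis; the nozzle is 25 across.
- lever_left (a joint): Angle of the left lever handle in rad: 0 = fully shut, against its stop, the lever pointing straight out to the left (mixer +y); it grows as the lever opens backwards, to 1.5 where it points almost to the back (mixer +x). Stiff: about 0.15 N m to move it, and it stays where it is left.
- lever_left_pivot (a point): Point on the left lever's vertical turning axis, at the mid height of its bar (88 above the counter). The hub round it is 38 across, top at 96.
- lever_left_tip (a point): Point 85 from the axis on the left lever's bar, at its mid height (88). The bar is level, 12 thick (82 to 94 above the counter), 12 wide and 16 wide over its last 22, and ends 95 from the axis.
- lever_right (a joint): Angle of the right lever handle in rad: 0 = fully shut, against its stop, the lever pointing straight out to the right (mixer -y); it grows as the lever opens backwards, to 1.5 where it points almost to the back (mixer +x). Stiff: about 0.15 N m to move it, and it stays where it is left.
- lever_right_pivot (a point): Point on the right lever's vertical turning axis, at the mid height of its bar (88 above the counter). The hub round it is 38 across, top at 96.
- lever_right_tip (a point): Point 85 from the axis on the right lever's bar, at its mid height (88). The bar is level, 12 thick (82 to 94 above the counter), 12 wide and 16 wide over its last 22, and ends 95 from the axis.
- bowl: Round open steel bowl, loose, 180 across the rim, 65 high; origin at the centre of its underside. It stands in front of the mixer, to one side, and its centre lies 170 to 207 from the spout's axis.
- plate: Flat white plate of biscuits, loose, 160 across, 22 high; origin at the centre of its underside. It stands in front of the mixer on the side where the bowl is not.
- cup: Bystander: dark paper cup, open top, 78 across, 95 high; origin at the centre of its underside.
- jar: Bystander: closed glass jar, 68 across, 100 high; origin at the centre of its underside.
- soap: Bystander: white soap bottle, 60 across, 190 high; origin at the centre of its underside.
- sponge: Bystander: sponge, 100 x 65 x 35 high; origin at the centre of its underside.
- packet: Bystander: long packet of biscuits, 190 x 55 x 50 high, long side along its x axis; origin at the centre of its underside.
- bowls: Bystander: small stack of white plastic bowls, 136 across, 58 high; origin at the centre of its underside.
There are look-alikes about, which are no part of the job. Leave any orange look-alike of the bowl alone.

How it is judged:
On the way, in this order (a step that is already met when the one before it is completed fails the run):
1. both lever handles are pushed fully shut (value of joint each of lever_left, lever_right below 0.08 rad), for 0.2 s.
2. then the spout's outlet is brought over the middle of the bowl (all of step 1 and horizontal distance between spout_outlet and bowl below 0.045 m), for 0.2 s.
At the end, for the whole second after the job is handed in: Both levers are within 0.08 rad of fully shut; the spout's outlet is within 45 mm (seen from above) of the bowl's centre and at rest; the bowl stands within 25 mm of where it was, at rest (all of step 2 and velocity of joint spout between -0.05 and 0.05 rad/s and distance of bowl from where it was at the start of the episode below 0.025 m and linear speed of bowl below 0.02 m/s); the robot touches nothing.
It fails at once if the bowl is shifted by more than 25 mm, lifted, or tipped (distance of bowl from where it was at the start of the episode above 0.025 m or height (world z) of bowl above 0.012 m or angle between bowl's own z axis and vertical above 0.3 rad).
It fails at once if the plate of biscuits is shifted by more than 25 mm, lifted, or tipped (distance of plate from where it was at the start of the episode above 0.025 m or height (world z) of plate above 0.012 m or angle between plate's own z axis and vertical above 0.3 rad).
It fails at once if a bystander is shifted by more than 25 mm, lifted, or tipped (distance of any of cup, jar, soap, sponge, packet, bowls from where it was at the start of the episode above 0.025 m or height (world z) of any of cup, jar, soap, sponge, packet, bowls above 0.012 m or angle between any of cup, jar, soap, sponge, packet, bowls's own z axis and vertical above 0.3 rad).
It fails at once if a lever or the spout is gripped or forced with more than 35 N (contact force between the fingers and lever_left above 35 N or contact force between the fingers and lever_right above 35 N or contact force between the fingers and spout above 35 N).
It also fails if it takes over 72 s, if anything falls off the work surface, if the arm or the gripper's body presses on something with over 40 N, if the wrist force passes 120 N, or if a joint passes its speed limit or range.

## Working session

There is one attempt and no reset: what is moved stays moved. The work goes in short steps, Python scripts to look and compute and a shell command to move; the robot and the scene stay as the last step left them, time stands still between calls to the robot, and variables do not carry over. Pictures are saved under pics/ and viewed, and the job is handed in when it is done.

```bash
ls; mkdir -p pics
python3 - <<'E'
from workcell import manip
import cv2,numpy as np
print(manip.grasp_offset)
for n in ("scene","top"):
    p,d=manip.camera(n); cv2.imwrite(f"pics/{n}0.png",p); np.save(f"{n}0.npy",d)
    print(n,manip.get_calibration(n))
print(manip.get_obs())
E
```

```text
pics
0.0187
scene {'fx': 360.92742288385466, 'fy': 360.92742288385466, 'cx': 315.9585647616392, 'cy': 200.78432211406545, 'rvec': array([ 1.38788958,  1.97482875, -1.00741793]), 'tvec': array([ 0.19045196, -0.1781664 ,  1.49977009])}
top {'fx': 425.95179375117, 'fy': 425.95179375117, 'cx': 315.24174226263136, 'cy': 192.05898645904654, 'rvec': array([ 2.1347578 , -2.11874529,  0.1691279 ]), 'tvec': array([0.02035689, 0.51659192, 1.5136094 ])}
{'clock': 0.1, 'joint_pos': array([-1.26758868,  0.33278554, -0.06470441,  1.46082502,  0.0215919 ,
        1.3499128 , -0.08851027]), 'joint_velocities': array([ 0.00132066, -0.00057693,  0.00105391, -0.00176711, -0.00151368,
        0.00158057, -0.00029193]), 'tau': array([ 1.63981131e-03, -6.26745057e+01,  4.92694729e-02, -3.92426562e+01,
        1.62481796e-02,  7.11640823e-03,  3.15968077e-05]), 'position': array([0.19992645, 0.59176882, 0.19382541]), 'ee_rot': array([ 8.12423366e-01,  5.83067656e-01, -4.88044590e-04,  3.78846151e-04]), 'ft_force': array([ 0.46445247,  0.76861525, -1.05429495]), 'torque': array([ 0.0483381 , -0.02014439,  0.02951597]), 'grip_width': 1.0033971189602438}
```

View pics/scene0.png

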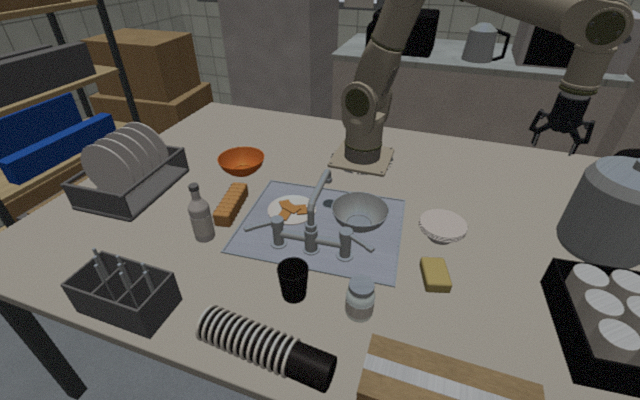

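View pics/top0.png

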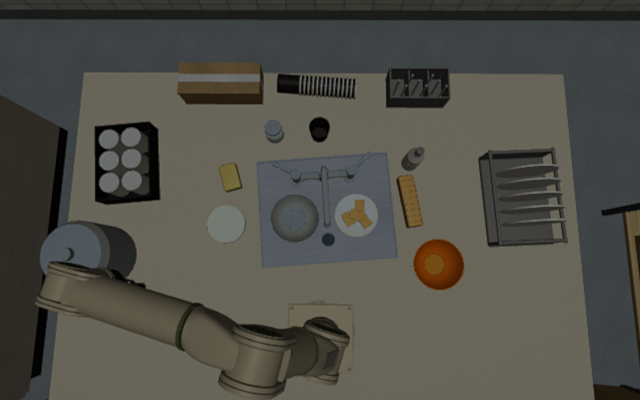

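The scene shows the tap with the bowl at left (top px 295,218), the plate at right (357,215) and the spout pointing to about (326,225). I'll zoom in and deproject.

```bash
cat > h.py <<'E'
from workcell import manip
import cv2,numpy as np
def cal(n):
    c=manip.get_calibration(n);K=np.array([[c['fx'],0,c['cx']],[0,c['fy'],c['cy']],[0,0,1]]);R=cv2.Rodrigues(c['rvec'])[0];return K,R,c['tvec'],c['rvec']
def pts(n,d):
    K,R,t,_=cal(n);v,u=np.mgrid[:400,:640];P=np.stack([(u-K[0,2])/K[0,0]*d,(v-K[1,2])/K[1,1]*d,d],-1)
    return (P-t)@R
def proj(n,X):
    K,R,t,r=cal(n);return cv2.projectPoints(np.array(X,float).reshape(-1,1,3),r,t,K,None)[0].reshape(-1,2)
def atz(n,u,v,z):
    K,R,t,_=cal(n);ray=R.T@np.linalg.inv(K)@[u,v,1];C=-R.T@t;return C+ray*(z-C[2])/ray[2]
E
python3 - <<'E'
from h import *
p=cv2.imread('pics/top0.png');c=p[110:280,200:440];cv2.imwrite('pics/topz.png',cv2.resize(c*1,None,fx=3.3,fy=3.3,interpolation=cv2.INTER_CUBIC))
p=cv2.imread('pics/scene0.png');c=p[150:330,190:480];cv2.imwrite('pics/scenez.png',cv2.resize(c,None,fx=2.7,fy=2.7,interpolation=cv2.INTER_CUBIC))
d=np.load('top0.npy');P=pts('top',d)
print(P[215,450],P[260,320])
z=P[...,2]
for lo,hi in((.075,.105),(.15,.185)):
    m=(z>lo)&(z<hi)&(P[...,0]>.4)&(P[...,0]<.95)&(abs(P[...,1])<.35)
    n,l,s,ce=cv2.connectedComponentsWithStats(m.astype(np.uint8))
    for i in range(1,n):
        if s[i,4]>3: print(lo,s[i],P[l==i].mean(0).round(3))
# circles
for name,(u,v),zz in(('bowl',(295,218),(.055,.075)),('plate',(357,215),(.008,.03)),('wb',(226,224),(.045,.065))):
    m=(z>zz[0])&(z<zz[1]);m&=np.hypot(*(np.mgrid[:400,:640]-np.array([v,u])[:,None,None]))<33
    q=P[m][:,:2];print(name,len(q),cv2.minEnclosingCircle(q.astype(np.float32)))
E
```

```text
[ 0.44065341 -0.47607084  0.00169484] [ 0.27173674  0.00524272 -0.00153768]
0.075 [389  75  30  27 207] [ 0.882 -0.288  0.09 ]
0.075 [277  77  80  15 519] [0.925 0.013 0.079]
0.075 [228  79  34  19 113] [0.875 0.281 0.089]
0.075 [396  85   2   5   8] [ 0.906 -0.273  0.088]
0.075 [415  85   3   4   7] [ 0.906 -0.345  0.09 ]
0.075 [402  90   3   4   8] [ 0.885 -0.297  0.092]
0.075 [309 117  21  22 113] [0.753 0.012 0.089]
0.075 [265 120  17  19 222] [0.741 0.18  0.097]
0.075 [346 152  26  25 176] [ 0.605 -0.123  0.093]
0.075 [405 153  15  15  51] [ 0.618 -0.314  0.089]
0.075 [272 161  29  20 173] [0.584 0.12  0.093]
0.075 [319 170   3   8  17] [0.574 0.007 0.088]
0.075 [327 170   2   6   8] [ 0.579 -0.019  0.09 ]
0.15 [415 151   7   6  20] [ 0.628 -0.323  0.169]
0.15 [321 166   9  55 317] [ 0.489 -0.011  0.171]
bowl 302 ((0.4183892607688904, 0.09745922684669495), 0.08928947895765305)
plate 1104 ((0.43735817074775696, -0.12917543947696686), 0.12001775950193405)
wb 1115 ((0.3968103528022766, 0.34458082914352417), 0.06827433407306671)
```

```bash
sleep 1; ls pics
```

```text
scene0.png
scenez.png
top0.png
topz.png
```

View pics/topz.png

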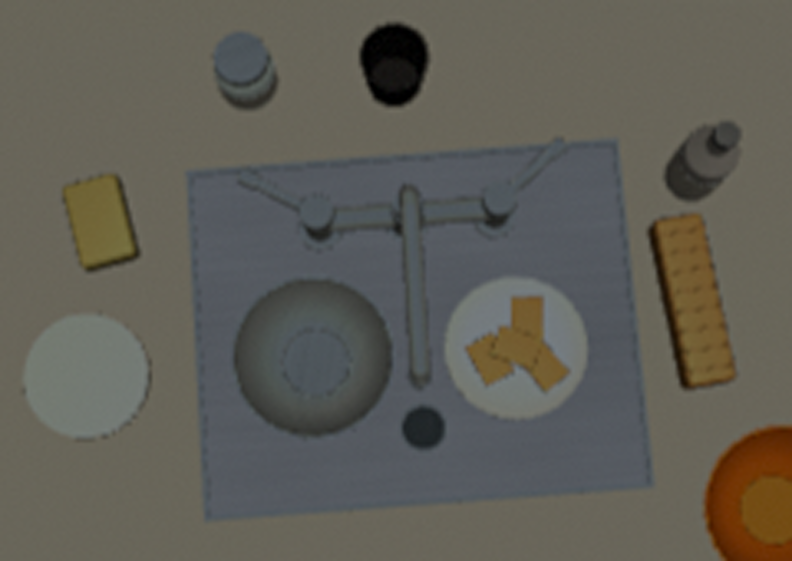

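View pics/scenez.png

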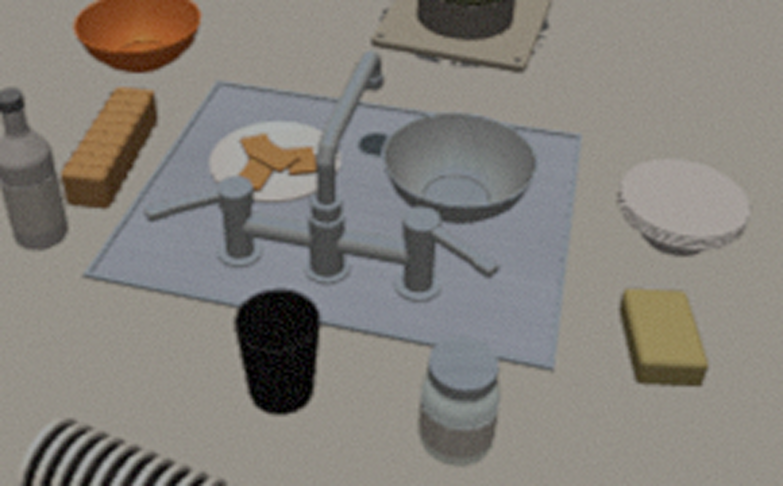

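Run:
```python
from h import *
f=lambda u,v:(u/3.3+200,v/3.3+110)
for n,u,v,z in(('hubL',317,207,.096),('hubR',497,197,.096),('tipLend',241,178,.094),('tipRend',561,143,.094),('spoutend',420,378,.175),('spoutpiv',408,192,.175),('bowlrim',313,357,.065),('plate',516,347,.015),('tray1',187,172,.005),('tray2',617,142,.005),('tray3',651,487,.005),('tray4',206,520,.005)):
    print(n,atz('top',*f(u,v),z).round(4))
d=np.load('top0.npy');P=pts('top',d);z=P[...,2]
# spout line
m=np.zeros_like(z,bool);m[160:235,315:335]=1;m&=(z>.15)&(z<.19);q=P[m][:,:2];l=cv2.fitLine(q.astype(np.float32),cv2.DIST_HUBER,0,.01,.01).ravel();print('spout',l,q[:,0].min(),q[:,0].max())
for box in((150,185,265,305),(148,182,342,376)):
    m=np.zeros_like(z,bool);m[box[0]:box[1],box[2]:box[3]]=1;m&=(z>.08)&(z<.105);q=P[m][:,:3];print(len(q));print(q[np.argsort(q[:,1])][::9].round(3).tolist())
# back project scene-camera check of hub tops
```

```text
hubL [0.577  0.0925 0.096 ]
hubR [ 0.5892 -0.1017  0.096 ]
tipLend [0.6091 0.1758 0.094 ]
tipRend [ 0.6502 -0.1718  0.094 ]
spoutend [ 0.3853 -0.0181  0.175 ]
spoutpiv [ 0.5759 -0.0051  0.175 ]
bowlrim [0.4177 0.096  0.065 ]
plate [ 0.436  -0.1278  0.015 ]
tray1 [0.6373 0.2485 0.005 ]
tray2 [ 0.6756 -0.2468  0.005 ]
tray3 [ 0.2827 -0.2764  0.005 ]
tray4 [0.2426 0.2149 0.005 ]
spout [ 0.9978267   0.06589335  0.4817037  -0.01136707] 0.38527368385486843 0.5889499199738213
170
[[0.565, 0.078, 0.096], [0.576, 0.082, 0.095], [0.576, 0.086, 0.097], [0.558, 0.089, 0.095], [0.565, 0.093, 0.097], [0.554, 0.096, 0.095], [0.553, 0.099, 0.101], [0.587, 0.1, 0.094], [0.573, 0.104, 0.091], [0.581, 0.108, 0.089], [0.584, 0.115, 0.092], [0.584, 0.122, 0.093], [0.591, 0.129, 0.091], [0.59, 0.139, 0.098], [0.595, 0.147, 0.091], [0.605, 0.154, 0.094], [0.605, 0.161, 0.095], [0.606, 0.169, 0.091], [0.604, 0.173, 0.085]]
169
[[0.644, -0.175, 0.093], [0.651, -0.168, 0.096], [0.653, -0.162, 0.087], [0.633, -0.157, 0.093], [0.623, -0.151, 0.088], [0.626, -0.143, 0.09], [0.611, -0.136, 0.091], [0.608, -0.129, 0.091], [0.611, -0.121, 0.093], [0.577, -0.118, 0.082], [0.594, -0.117, 0.102], [0.573, -0.114, 0.099], [0.577, -0.11, 0.096], [0.574, -0.107, 0.095], [0.592, -0.103, 0.094], [0.581, -0.1, 0.095], [0.6, -0.096, 0.093], [0.603, -0.093, 0.094], [0.578, -0.089, 0.091]]
```

```bash
python3 -m crank '[[[0,0,0.6,0,0,0,0],[0,0,0.6,0,0,0,0],[0.6,-0.6,0,0,0,0.8,0],[0.6,-0.6,0,0,0,0.8,0],[0.6,-0.6,0,0,0,0.8,0],[0.6,-0.6,0,0,0,0.8,0],[0.6,-0.6,0,0,0,0.8,0],[0.6,-0.6,0,0,0,0.6,0]]]' 20
python3 -c "
from workcell import manip;o=manip.get_obs();print(o['joint_pos'],o['position'],o['ee_rot'])"
```

```text
clock: 1.1
position: [0.4169, 0.3747, 0.2663]
ee_rot: [0.679, 0.734, -0.0, -0.0]
ft_force: [0.6, 1.5, 0.4]
grip_width: 0.001
[-0.88781261  0.15845571  0.08473154  1.52604026 -0.01351604  1.45806056
  0.84585475] [0.41693242 0.37467222 0.26625719] [ 6.79119983e-01  7.34027253e-01 -1.96492306e-04 -4.18336594e-05]
```

```bash
python3 -m crank '[[[0.55,-0.5,0,0,0,0,0],[0.55,-0.5,0,0,0,0,0],[0.55,-0.5,0,0,0,0,0],[0.55,-0.5,0,0,0,0,0],[0.55,-0.5,0,0,0,0,0],[0.55,-0.5,0,0,0,0,0],[0.55,-0.5,0,0,0,0,0],[0,0,0,0,0,0,0]]]'
python3 - <<'E'
from h import *
for n in("top","scene"):
    p,d=manip.camera(n);cv2.imwrite(f'pics/{n}1.png',p)
a=cv2.imread('pics/top1.png')[110:280,200:440];cv2.imwrite('pics/t1.png',cv2.resize(a,None,fx=2,fy=2))
E
```

```text
clock: 2.1
position: [0.6487, 0.1619, 0.2652]
ee_rot: [0.682, 0.731, -0.001, 0.001]
ft_force: [-0.2, 0.8, -0.4]
grip_width: 0.001
```

View pics/scene1.png

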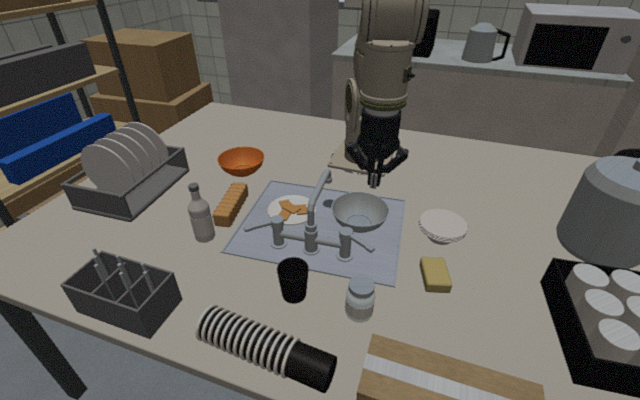

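The fingertip (374,185) is above and behind the left lever (tip at 372,250), nothing near it. Descending.

```bash
python3 -c "
from h import *
print(proj('scene',[0.6487,0.1619,0.2652]))"
python3 -m crank '[[[0,0,-0.6,0,0,0,0],[0,0,-0.6,0,0,0,0],[0,0,-0.6,0,0,0,0],[0,0,-0.6,0,0,0,0],[0,0,-0.5,0,0,0,0],[0,0,-0.2,0,0,0,0],[0,0,0,0,0,0,0]]]'
```

```text
[[370.50677252 200.18235559]]
clock: 3.08
position: [0.6465, 0.167, 0.0805]
ee_rot: [0.679, 0.734, -0.0, -0.0]
ft_force: [0.4, 0.3, -0.4]
grip_width: -0.003
```

Run:
```python
from h import *
p,d=manip.camera("scene")
pos=manip.get_obs()['position'];q=proj('scene',pos)[0];print(q,pos)
a=p[120:300,280:460].copy();a=cv2.resize(a,None,fx=3.3,fy=3.3,interpolation=cv2.INTER_CUBIC)
c=((q-[280,120])*3.3).astype(int);cv2.circle(a,tuple(int(i) for i in c),4,(0,0,255),1)
cv2.imwrite('pics/s2.png',a)
```

```text
[366.26061413 258.99125208] [0.64720475 0.16685977 0.08152022]
```

View pics/s2.png

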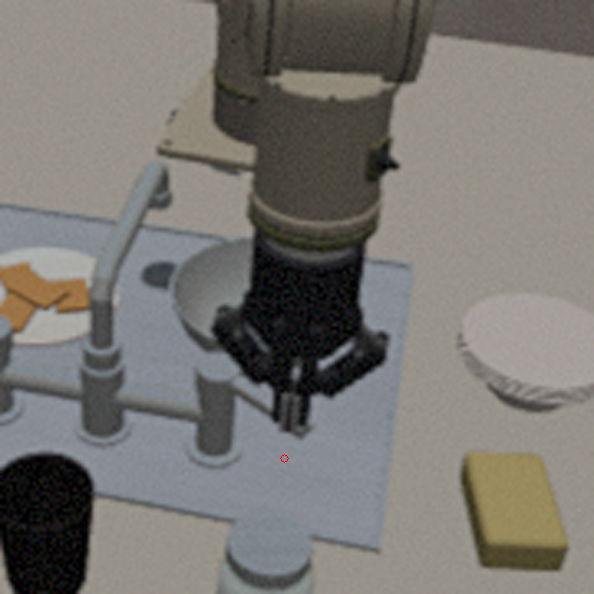

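Run:
```python
from h import *
print(proj('scene',[[.609,.176,.094],[.577,.0925,.096],[.5892,-.1017,.096],[.65,-.172,.094]]))
p,d=manip.camera("scene");P=pts('scene',d)
for v in range(222,262,3):
    print(v,[tuple(P[v,u].round(3).tolist()) for u in range(360,380,3)])
p,d=manip.camera("top");cv2.imwrite('pics/t2.png',cv2.resize(p[110:280,200:440],None,fx=3.3,fy=3.3,interpolation=cv2.INTER_CUBIC))
```

```text
[[373.56362218 246.40663429]
 [345.90308705 231.02355884]
 [278.73110627 218.5171643 ]
 [246.38635835 226.69414011]]
222 [(0.661, 0.145, 0.207), (0.669, 0.154, 0.216), (0.665, 0.16, 0.215), (0.658, 0.165, 0.21), (0.668, 0.174, 0.22), (0.666, 0.18, 0.221), (0.657, 0.186, 0.215)]
225 [(0.433, 0.102, 0.006), (0.666, 0.154, 0.205), (0.664, 0.16, 0.205), (0.661, 0.167, 0.204), (0.663, 0.174, 0.208), (0.667, 0.181, 0.213), (0.66, 0.187, 0.209)]
228 [(0.645, 0.143, 0.175), (0.665, 0.154, 0.195), (0.665, 0.161, 0.197), (0.493, 0.14, 0.053), (0.665, 0.175, 0.2), (0.665, 0.182, 0.202), (0.425, 0.158, 0.004)]
231 [(0.656, 0.146, 0.176), (0.665, 0.155, 0.186), (0.666, 0.162, 0.189), (0.447, 0.134, 0.002), (0.665, 0.176, 0.192), (0.664, 0.182, 0.193), (0.64, 0.186, 0.175)]
234 [(0.657, 0.147, 0.167), (0.662, 0.155, 0.174), (0.66, 0.162, 0.174), (0.649, 0.167, 0.167), (0.662, 0.176, 0.18), (0.652, 0.182, 0.174), (0.654, 0.189, 0.177)]
237 [(0.485, 0.115, 0.004), (0.663, 0.156, 0.166), (0.661, 0.163, 0.166), (0.661, 0.17, 0.168), (0.66, 0.177, 0.17), (0.653, 0.183, 0.166), (0.661, 0.191, 0.175)]
24
[... 606 characters left out ...]
 (0.52, 0.169, 0.003), (0.518, 0.177, 0.004)]
252 [(0.547, 0.131, 0.002), (0.545, 0.139, 0.004), (0.543, 0.147, 0.004), (0.538, 0.155, 0.002), (0.536, 0.164, 0.003), (0.53, 0.171, 0.0), (0.529, 0.18, 0.003)]
255 [(0.56, 0.134, 0.004), (0.555, 0.142, 0.002), (0.553, 0.15, 0.002), (0.55, 0.158, 0.002), (0.548, 0.166, 0.003), (0.544, 0.174, 0.002), (0.541, 0.182, 0.002)]
258 [(0.571, 0.137, 0.003), (0.57, 0.145, 0.005), (0.565, 0.153, 0.003), (0.562, 0.161, 0.003), (0.561, 0.169, 0.004), (0.559, 0.177, 0.005), (0.557, 0.185, 0.006)]
261 [(0.582, 0.14, 0.002), (0.578, 0.147, 0.001), (0.575, 0.155, 0.001), (0.573, 0.164, 0.003), (0.572, 0.172, 0.004), (0.567, 0.179, 0.002), (0.565, 0.187, 0.003)]
```

View pics/t2.png

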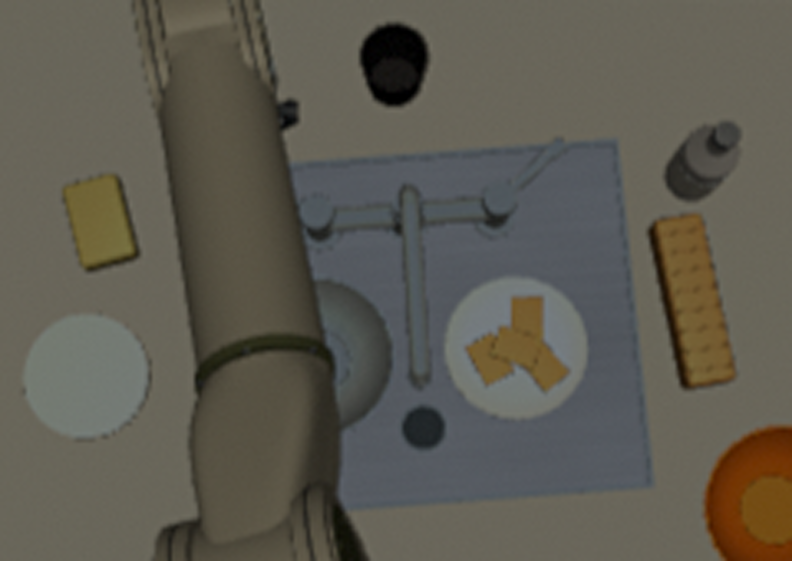

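The depth image puts the visible fingertips at z≈0.122, about 40 mm above the reported TCP (0.081). x and y agree. Below is clear, so I'll lower by 36 mm and look again.

```bash
python3 -m crank '[[[0,0,-0.2,0,0,0,0],[0,0,-0.2,0,0,0,0],[0,0,-0.2,0,0,0,0],[0,0,0,0,0,0,0]]]'
python3 - <<'E'
from h import *
p,d=manip.camera("scene");P=pts('scene',d)
a=p[120:300,280:460];cv2.imwrite('pics/s3.png',cv2.resize(a,None,fx=3.3,fy=3.3,interpolation=cv2.INTER_CUBIC))
for v in range(240,270,3):
    print(v,[tuple(P[v,u].round(3).tolist()) for u in range(360,380,3)])
E
```

```text
clock: 3.72
position: [0.6461, 0.1658, 0.0428]
ee_rot: [0.68, 0.733, -0.001, -0.001]
ft_force: [-0.1, -0.3, 0.5]
grip_width: 0.0
240 [(0.666, 0.15, 0.157), (0.664, 0.157, 0.158), (0.641, 0.16, 0.139), (0.664, 0.171, 0.162), (0.664, 0.178, 0.164), (0.656, 0.184, 0.159), (0.48, 0.169, 0.004)]
243 [(0.665, 0.151, 0.147), (0.666, 0.158, 0.15), (0.642, 0.161, 0.13), (0.666, 0.172, 0.154), (0.662, 0.178, 0.153), (0.642, 0.183, 0.137), (0.641, 0.19, 0.138)]
246 [(0.656, 0.149, 0.129), (0.661, 0.158, 0.136), (0.645, 0.162, 0.123), (0.659, 0.172, 0.138), (0.657, 0.179, 0.139), (0.653, 0.185, 0.137), (0.658, 0.193, 0.144)]
249 [(0.534, 0.128, 0.002), (0.662, 0.159, 0.127), (0.653, 0.164, 0.12), (0.657, 0.172, 0.127), (0.656, 0.179, 0.128), (0.659, 0.187, 0.133), (0.656, 0.194, 0.133)]
252 [(0.545, 0.131, 0.001), (0.659, 0.159, 0.114), (0.66, 0.166, 0.117), (0.656, 0.173, 0.116), (0.534, 0.163, 0.001), (0.536, 0.172, 0.006), (0.528, 0.18, 0.001)]
255 [(0.655, 0.151, 0.098), (0.661, 0.16, 0.106), (0.659, 0.167, 0.106), (0.654, 0.174, 0.104), (0.547, 0.166, 0.003), (0.546, 0.175, 0.004), (0.544, 0.183, 0.005)]
258 [(0.573, 0.137, 0.005), (0.659, 0.16, 0.094), (0.657, 0.167, 0.094), (0.652, 0.174, 0.092), (0.558, 0.169, 0.002), (0.556, 0.177, 0.003), (0.552, 0.185, 0.001)]
261 [(0.585, 0.14, 0.005), (0.579, 0.148, 0.003), (0.657, 0.168, 0.084), (0.575, 0.164, 0.004), (0.57, 0.171, 0.002), (0.568, 0.179, 0.003), (0.566, 0.188, 0.003)]
264 [(0.592, 0.142, 0.002), (0.589, 0.15, 0.001), (0.588, 0.158, 0.003), (0.583, 0.166, 0.001), (0.582, 0.174, 0.003), (0.579, 0.182, 0.003), (0.578, 0.19, 0.004)]
267 [(0.604, 0.145, 0.002), (0.601, 0.153, 0.002), (0.598, 0.161, 0.002), (0.595, 0.169, 0.002), (0.596, 0.177, 0.006), (0.588, 0.184, 0.0), (0.588, 0.192, 0.003)]
```

View pics/s3.png

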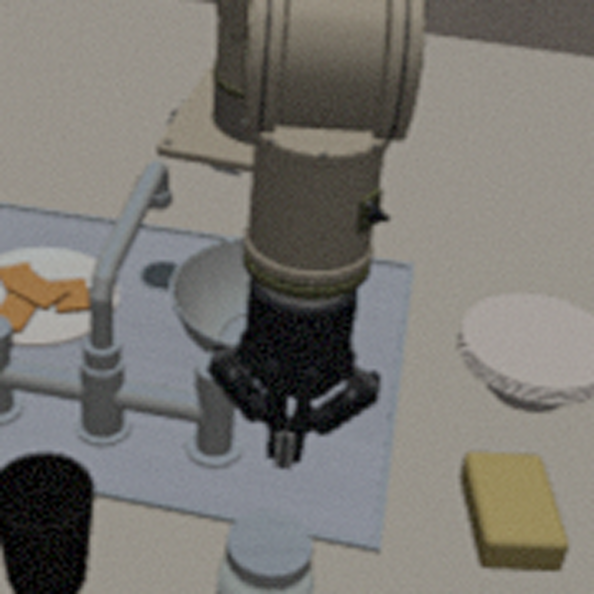

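Same offset again (tip at z≈0.08 versus a TCP of 0.043), so I'll work with tip z = TCP z + 0.038. Lowering slightly, then pushing the left lever towards −x.

```bash
python3 -m crank '[[[0,0,-0.1,0,0,0,0],[0,0,0,0,0,0,0],[-0.15,0,0,0,0,0,0],[-0.15,0,0,0,0,0,0],[-0.1,0,0,0,0,0,0],[-0.1,0,0,0,0,0,0]]]'
python3 -m crank '[[[-0.1,0,0,0,0,0,0],[-0.1,0,0,0,0,0,0],[0,0,0,0,0,0,0]]]'
```

```text
clock: 4.53
position: [0.617, 0.1664, 0.039]
ee_rot: [0.68, 0.733, 0.001, 0.0]
ft_force: [2.1, 0.1, 1.0]
grip_width: -0.003
clock: 4.9
position: [0.6043, 0.1661, 0.0384]
ee_rot: [0.68, 0.733, -0.0, -0.0]
ft_force: [-0.5, -0.6, -1.0]
grip_width: -0.001
```

```bash
python3 -m crank '[[[-0.08,0,0,0,0,0,0],[-0.08,0,0,0,0,0,0]]]'
python3 - <<'E'
from h import *
p,d=manip.camera("scene");P=pts('scene',d)
a=p[150:300,280:430];cv2.imwrite('pics/s4.png',cv2.resize(a,None,fx=4,fy=4,interpolation=cv2.INTER_CUBIC))
print(manip.get_obs()['ft_force'])
E
```

```text
clock: 5.15
position: [0.5953, 0.1664, 0.0386]
ee_rot: [0.68, 0.733, 0.0, -0.0]
ft_force: [2.3, 2.1, 0.5]
grip_width: -0.0
[1.66574276 2.1330008  0.43643222]
```

View pics/s4.png

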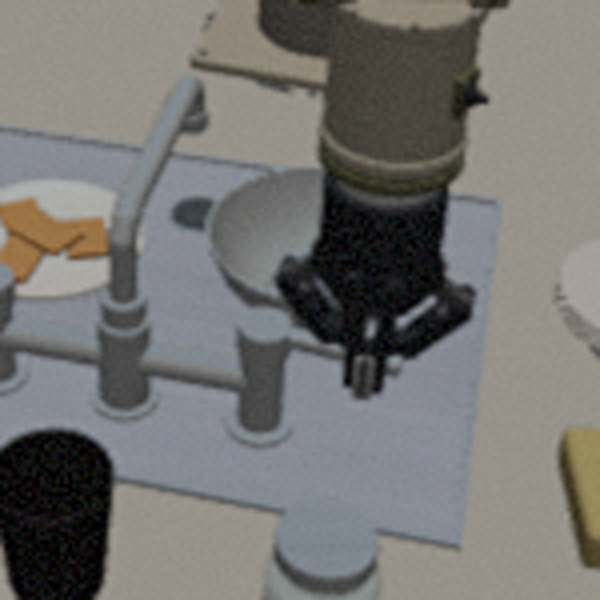

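The finger (365,390 in crop) is in front of the bar and the lever has turned. Its tip is now at (393,367).

```bash
for i in 1; do python3 -m crank '[[[-0.05,0,0,0,0,0,0],[-0.05,0,0,0,0,0,0],[0,0,0,0,0,0,0]]]'; done
python3 -m crank '[[[-0.04,0,0,0,0,0,0],[0,0,0,0,0,0,0]]]'
python3 - <<'E'
from h import *
print(proj('scene',[0.565,.189,.088]))
p,d=manip.camera("scene")
a=p[150:300,280:430];cv2.imwrite('pics/s5.png',cv2.resize(a,None,fx=4,fy=4,interpolation=cv2.INTER_CUBIC))
E
```

```text
clock: 5.58
position: [0.589, 0.166, 0.0385]
ee_rot: [0.68, 0.733, -0.0, -0.0]
ft_force: [1.1, -0.6, 0.5]
grip_width: -0.002
clock: 5.82
position: [0.5868, 0.166, 0.0385]
ee_rot: [0.68, 0.733, -0.0, -0.0]
ft_force: [1.2, 0.5, 0.5]
grip_width: 0.002
[[381.72732355 238.50531793]]
```

View pics/s5.png

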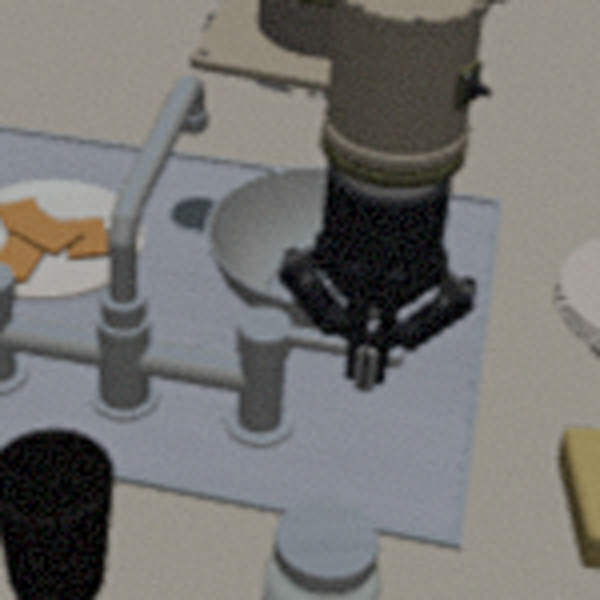

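```bash
python3 -m crank '[[[-0.04,0,0,0,0,0,0],[0,0,0,0,0,0,0]]]'
python3 -m crank '[[[-0.03,0,0,0,0,0,0],[0,0,0,0,0,0,0]]]'
```

```text
clock: 6.12
position: [0.5863, 0.1659, 0.0387]
ee_rot: [0.68, 0.733, 0.001, 0.001]
ft_force: [9.2, 1.6, -5.5]
grip_width: -0.005
clock: 6.38
position: [0.5861, 0.1659, 0.039]
ee_rot: [0.68, 0.733, 0.002, 0.002]
ft_force: [16.3, 1.1, -9.6]
grip_width: 0.004
```

Force rose to 16 N with the tool stalled at x=0.586, so the left lever is on its stop. Retreating and moving to the right lever.

```bash
python3 -m crank '[[[0.25,0,0,0,0,0,0],[0.45,0,0,0,0,0,0],[0.1,0,0.5,0,0,0,0],[0,0,0.8,0,0,0,0],[0,0,0.8,0,0,0,0],[0,0,0.8,0,0,0,0],[0,0,0,0,0,0,0]]]'
python3 -m crank '[[[0.1,-0.7,0,0,0,0,0],[0.1,-0.7,0,0,0,0,0],[0.15,-0.7,0,0,0,0,0],[0.15,-0.7,0,0,0,0,0],[0.15,-0.7,0,0,0,0,0],[0.15,-0.7,0,0,0,0,0],[0.1,-0.7,0,0,0,0,0],[0.1,-0.7,0,0,0,0,0]]]'
python3 -m crank '[[[0,0,0,0,0,0,0]]]'
python3 - <<'E'
from h import *
p,d=manip.camera("scene");P=pts('scene',d)
cv2.imwrite('pics/s6.png',cv2.resize(p[100:300,170:430],None,fx=3,fy=3,interpolation=cv2.INTER_CUBIC))
E
```

```text
clock: 7.25
position: [0.6325, 0.1662, 0.2169]
ee_rot: [0.68, 0.733, 0.003, 0.001]
ft_force: [0.0, 0.8, 0.7]
grip_width: 0.003
clock: 8.25
position: [0.6902, -0.1712, 0.2111]
ee_rot: [0.68, 0.733, -0.001, -0.001]
ft_force: [-0.1, 0.4, -0.5]
grip_width: -0.002
clock: 8.38
position: [0.6892, -0.175, 0.2109]
ee_rot: [0.682, 0.731, -0.002, -0.0]
ft_force: [-0.7, -0.2, -0.7]
grip_width: -0.001
```

View pics/s6.png

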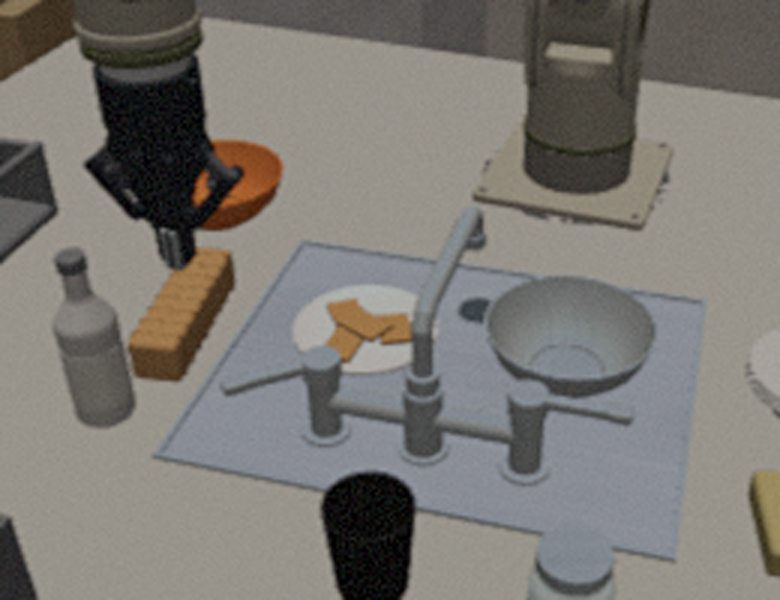

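The left lever is shut (tip 630,415 in the crop, straight out). The finger hovers behind the right lever, clear of the soap. Descending.

```bash
python3 -m crank '[[[0,0,-0.7,0,0,0,0],[0,0,-0.7,0,0,0,0],[0,0,-0.7,0,0,0,0],[0,0,-0.6,0,0,0,0],[0,0,-0.2,0,0,0,0],[0,0,0,0,0,0,0]]]'
python3 -m crank '[[[-0.15,0,0,0,0,0,0],[-0.15,0,0,0,0,0,0],[-0.15,0,0,0,0,0,0],[-0.1,0,0,0,0,0,0],[0,0,0,0,0,0,0]]]'
python3 - <<'E'
from h import *
p,d=manip.camera("scene");P=pts('scene',d)
cv2.imwrite('pics/s7.png',cv2.resize(p[150:300,180:330],None,fx=4,fy=4,interpolation=cv2.INTER_CUBIC))
E
```

```text
clock: 9.18
position: [0.6907, -0.1689, 0.0383]
ee_rot: [0.68, 0.734, -0.0, -0.001]
ft_force: [0.2, -0.6, -0.5]
grip_width: 0.001
clock: 9.8
position: [0.6575, -0.1699, 0.0393]
ee_rot: [0.68, 0.733, 0.0, 0.0]
ft_force: [0.6, 0.8, 0.0]
grip_width: 0.004
```

View pics/s7.png

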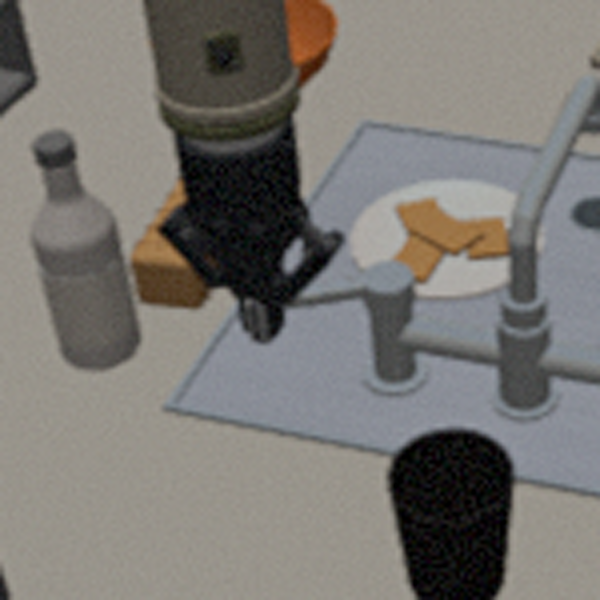

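The finger (262,325) is behind the bar and the lever is already turning. Continuing.

```bash
python3 -m crank '[[[-0.12,0,0,0,0,0,0],[-0.12,0,0,0,0,0,0],[-0.12,0,0,0,0,0,0],[-0.1,0,0,0,0,0,0],[-0.06,0,0,0,0,0,0],[0,0,0,0,0,0,0]]]'
python3 -m crank '[[[-0.06,0,0,0,0,0,0],[0,0,0,0,0,0,0]]]'
python3 -m crank '[[[-0.05,0,0,0,0,0,0],[0,0,0,0,0,0,0]]]'
```

```text
clock: 10.6
position: [0.626, -0.1698, 0.0384]
ee_rot: [0.68, 0.733, -0.0, -0.0]
ft_force: [-0.3, -0.0, 0.6]
grip_width: -0.0
clock: 10.85
position: [0.6228, -0.1699, 0.0384]
ee_rot: [0.68, 0.733, -0.0, -0.0]
ft_force: [1.5, -0.3, -0.8]
grip_width: -0.0
clock: 11.1
position: [0.6197, -0.1697, 0.0384]
ee_rot: [0.68, 0.733, -0.0, -0.0]
ft_force: [0.5, -0.4, -0.4]
grip_width: 0.002
```

```bash
python3 -m crank '[[[-0.05,0,0,0,0,0,0],[0,0,0,0,0,0,0]]]'
python3 -m crank '[[[-0.05,0,0,0,0,0,0],[0,0,0,0,0,0,0]]]'
python3 -m crank '[[[-0.04,0,0,0,0,0,0],[0,0,0,0,0,0,0]]]'
```

```text
clock: 11.35
position: [0.6168, -0.17, 0.0386]
ee_rot: [0.68, 0.733, -0.0, -0.0]
ft_force: [0.3, 0.3, -0.5]
grip_width: -0.0
clock: 11.6
position: [0.6138, -0.1699, 0.0386]
ee_rot: [0.68, 0.733, 0.0, -0.0]
ft_force: [1.5, 0.4, 0.4]
grip_width: -0.002
clock: 11.85
position: [0.6122, -0.1699, 0.0388]
ee_rot: [0.68, 0.733, 0.0, 0.001]
ft_force: [4.2, -2.0, -1.1]
grip_width: 0.003
```

```bash
python3 -m crank '[[[-0.04,0,0,0,0,0,0],[0,0,0,0,0,0,0]]]'
python3 -m crank '[[[-0.02,0,0,0,0,0,0],[0,0,0,0,0,0,0]]]'
```

```text
clock: 12.1
position: [0.6121, -0.1699, 0.039]
ee_rot: [0.68, 0.734, 0.002, 0.003]
ft_force: [15.8, -3.2, -9.0]
grip_width: -0.001
clock: 12.35
position: [0.6121, -0.1699, 0.0391]
ee_rot: [0.679, 0.734, 0.002, 0.004]
ft_force: [19.7, -4.5, -12.0]
grip_width: 0.002
```

Right lever stalled at x=0.612 with 20 N, so it is shut too. Retreating and heading to the right side of the spout.

```bash
python3 -m crank '[[[0.25,0,0,0,0,0,0],[0.5,0,0,0,0,0,0],[0,0,0.6,0,0,0,0],[0,0,0.8,0,0,0,0],[0,0,0.8,0,0,0,0],[0,0,0.8,0,0,0,0],[0,0,0,0,0,0,0]]]'
python3 -m crank '[[[-0.56,0.3,0,0,0,0,0],[-0.56,0.3,0,0,0,0,0],[-0.56,0.3,0,0,0,0,0],[-0.56,0.3,0,0,0,0,0],[-0.56,0.3,0,0,0,0,0],[-0.56,0.3,0,0,0,0,0],[0,0,0,0,0,0,0]]]'
python3 - <<'E'
from h import *
p,d=manip.camera("scene");P=pts('scene',d)
cv2.imwrite('pics/s8.png',cv2.resize(p[100:300,170:430],None,fx=3,fy=3,interpolation=cv2.INTER_CUBIC))
E
```

```text
clock: 13.22
position: [0.6543, -0.1703, 0.2229]
ee_rot: [0.68, 0.733, 0.002, 0.002]
ft_force: [0.3, 0.6, -0.6]
grip_width: -0.001
clock: 14.1
position: [0.4493, -0.0605, 0.2179]
ee_rot: [0.679, 0.734, -0.0, -0.001]
ft_force: [0.3, 0.7, -0.4]
grip_width: 0.0
```

View pics/s8.png

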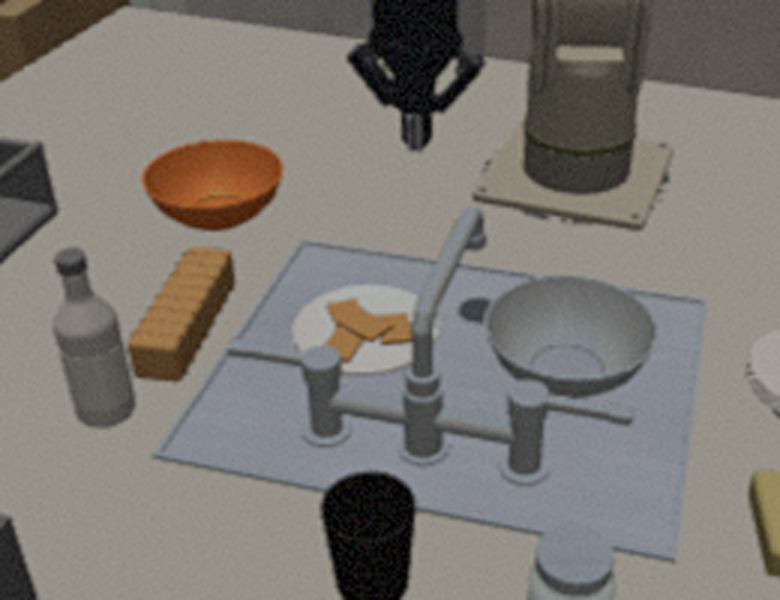

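Both levers lie in line with the crossbar (tips 232,350 and 630,415). Lowering beside the spout and starting the push to +y.

```bash
python3 -m crank '[[[0,0,-0.6,0,0,0,0],[0,0,-0.6,0,0,0,0],[0,0,-0.4,0,0,0,0],[0,0,-0.25,0,0,0,0],[0,0,0,0,0,0,0]]]'
python3 -m crank '[[[0,0.2,0,0,0,0,0],[0,0.15,0,0,0,0,0],[0,0.15,0,0,0,0,0],[0,0.15,0,0,0,0,0],[0,0.15,0,0,0,0,0],[0,0.15,0,0,0,0,0],[0,0,0,0,0,0,0]]]'
python3 - <<'E'
from h import *
p,d=manip.camera("scene");P=pts('scene',d)
cv2.imwrite('pics/s9.png',cv2.resize(p[100:300,170:430],None,fx=3,fy=3,interpolation=cv2.INTER_CUBIC))
E
```

```text
clock: 14.78
position: [0.451, -0.0622, 0.1067]
ee_rot: [0.68, 0.733, -0.001, -0.001]
ft_force: [-0.2, -0.6, 1.0]
grip_width: 0.002
clock: 15.65
position: [0.4515, -0.0038, 0.1075]
ee_rot: [0.679, 0.734, 0.0, -0.0]
ft_force: [0.2, -0.5, 0.0]
grip_width: 0.0
```

View pics/s9.png

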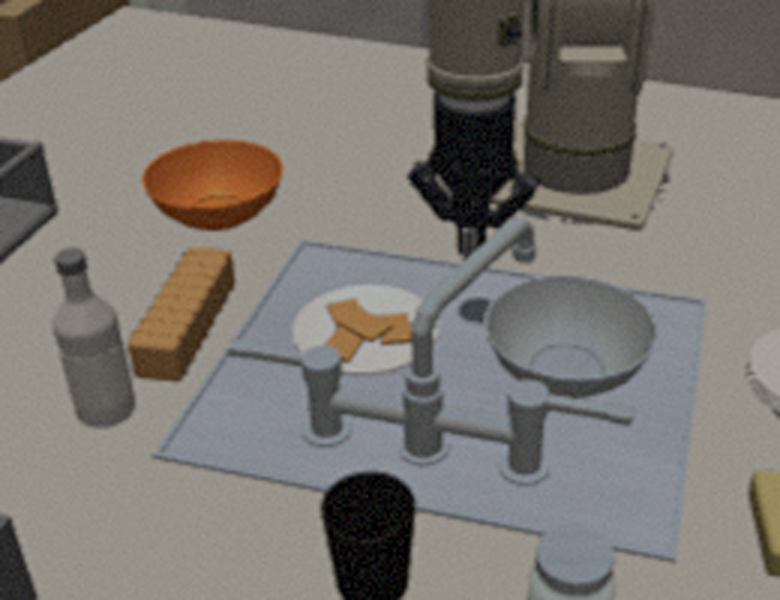

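The spout is turning and its nozzle is now at (523,250) in the crop, with almost no force. Continuing.

```bash
python3 -m crank '[[[0,0.15,0,0,0,0,0],[0,0.15,0,0,0,0,0],[0,0.15,0,0,0,0,0],[0,0.15,0,0,0,0,0],[0,0.12,0,0,0,0,0],[0,0,0,0,0,0,0]]]'
python3 - <<'E'
from h import *
p,d=manip.camera("scene");P=pts('scene',d)
cv2.imwrite('pics/s10.png',cv2.resize(p[100:300,170:430],None,fx=3,fy=3,interpolation=cv2.INTER_CUBIC))
q=(proj('scene',[[.418,.0965,.119]])[0]-[170,100])*3;print('target outlet px',q)
E
```

```text
clock: 16.45
position: [0.4513, 0.0393, 0.1075]
ee_rot: [0.679, 0.734, 0.0, -0.0]
ft_force: [0.1, -0.8, -0.3]
grip_width: 0.002
target outlet px [576.51007661 278.59304975]
```

View pics/s10.png

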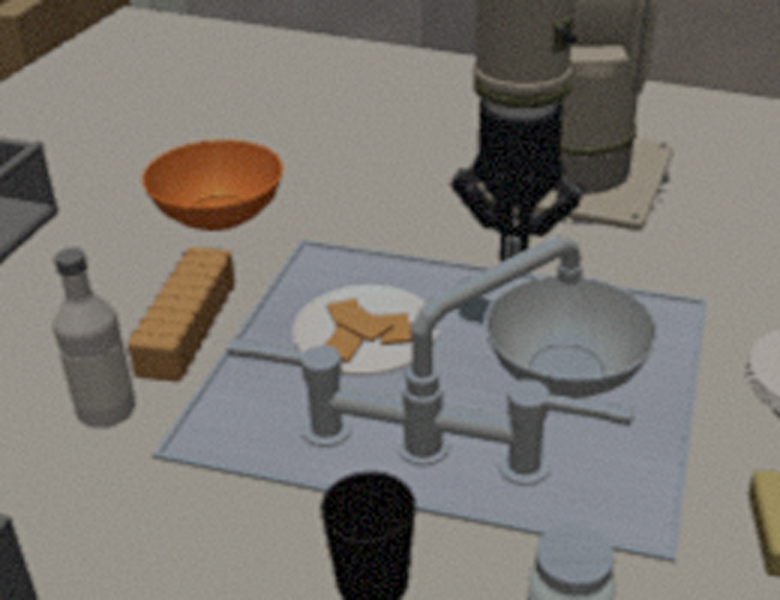

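The outlet is at (570,277) against a target of (576,279), so about 7 mm short. One small nudge, then back off and check from above.

```bash
python3 -m crank '[[[0,0.08,0,0,0,0,0],[0,0,0,0,0,0,0],[0,-0.3,0,0,0,0,0],[-0.1,-0.5,0,0,0,0,0],[0,0,0.7,0,0,0,0],[0,0,0.8,0,0,0,0],[0,0,0,0,0,0,0]]]'
python3 -m crank '[[[0,-0.8,0.3,0,0,0,0],[0,-0.8,0,0,0,0,0],[0,-0.8,0,0,0,0,0],[0,-0.8,0,0,0,0,0],[0,-0.8,0,0,0,0,0],[0,-0.8,0,0,0,0,0],[0,0,0,0,0,0,0]]]'
python3 - <<'E'
from h import *
p,d=manip.camera("top");P=pts('top',d);cv2.imwrite('pics/t11.png',cv2.resize(p[110:280,200:440],None,fx=3.3,fy=3.3,interpolation=cv2.INTER_CUBIC))
p,d=manip.camera("scene");cv2.imwrite('pics/s11.png',cv2.resize(p[100:300,170:430],None,fx=3,fy=3,interpolation=cv2.INTER_CUBIC))
q=P.copy();z=q[...,2]
m=(z>.15)&(z<.19)&(np.hypot(q[...,0]-.578,q[...,1]+.005)<.22)&(q[...,1]>-.03)&(q[...,0]<.56);s=q[m][:,:2]
print(len(s),cv2.fitLine(s.astype(np.float32),cv2.DIST_HUBER,0,.01,.01).ravel(),s[np.argmin(s[:,0])])
m=(z>.055)&(z<.075)&(np.hypot(q[...,0]-.418,q[...,1]-.097)<.1);print(cv2.minEnclosingCircle(q[m][:,:2].astype(np.float32)))
E
```

```text
clock: 17.38
position: [0.4475, -0.0045, 0.201]
ee_rot: [0.68, 0.733, 0.003, 0.002]
ft_force: [0.0, 0.3, 0.3]
grip_width: -0.001
clock: 18.25
position: [0.4439, -0.2963, 0.2146]
ee_rot: [0.682, 0.731, -0.001, -0.0]
ft_force: [-0.0, 0.6, 0.1]
grip_width: 0.004
305 [ 0.8505519  -0.5258911   0.485377    0.05222289] [0.40853406 0.09690358]
((0.4185611605644226, 0.0977727472782135), 0.0893741101026535)
```

View pics/t11.png

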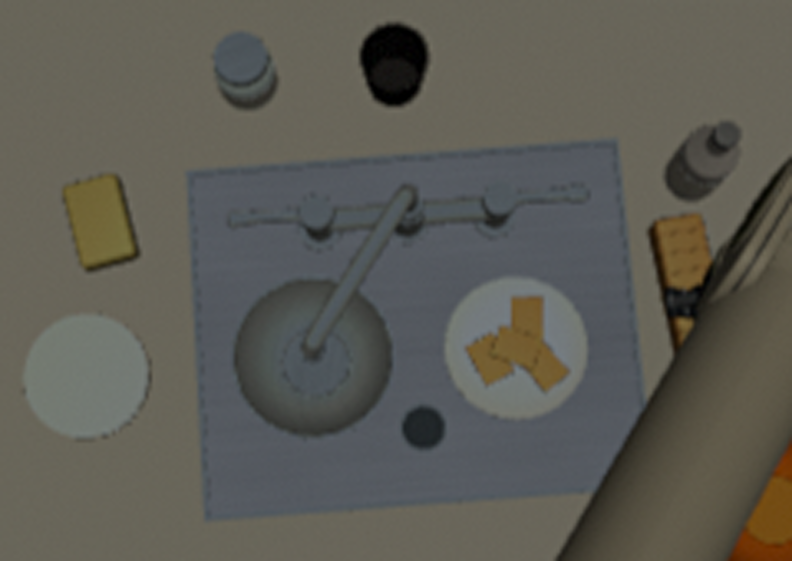

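View pics/s11.png

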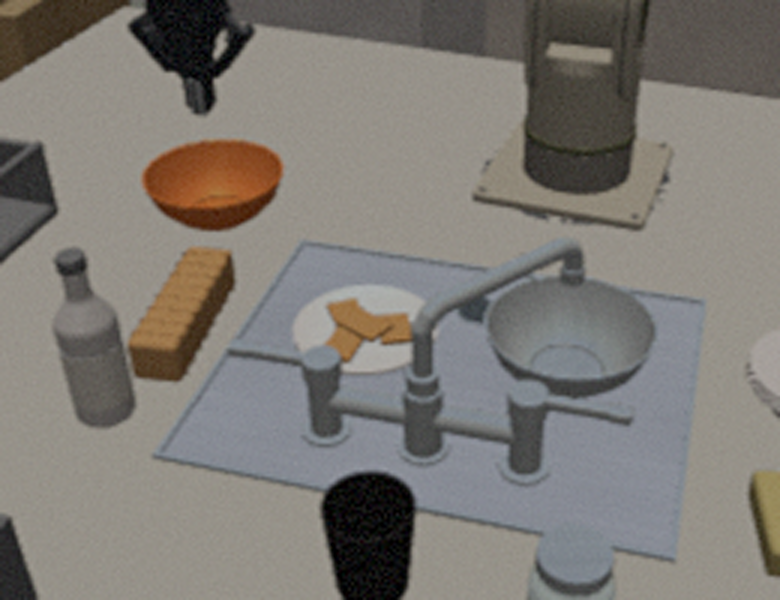

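Both pictures agree: the levers are in line with the crossbar (top crop 232,218 and 585,193). The outlet computes to about (0.416, 0.095) and the bowl centre measures (0.419, 0.098), unmoved. The robot is clear of everything.

```bash
python3 -c "
from workcell import manip;print(manip.hand_in())"
```

```text
the job is handed in; nothing more can be done
None
```

I pushed both levers shut with the closed fingertips, left first and then right. I then pushed the spout round until its outlet was over the bowl, backed the arm clear and handed the job in at about 18 s. No verdict was reported.

- **Levers:** each was pushed until the tool stalled on the stop, with an x-force of about 16 N on the left and 20 N on the right (23 N in all). The last pictures show both in line with the crossbar, pointing straight out.
- **Spout:** from the fitted tube line the outlet is at about (0.416, 0.095). The bowl centre measures (0.419, 0.098), so they are about 4 mm apart.
- **Other objects:** the bowl measures within 1 mm of where it started. The plate and bystanders show no movement in the pictures. I judged those by eye only, and the arm partly hid the packet in the last top view.
- **Disagreement:** the depth image showed the closed fingertips about 38 mm higher than the reported TCP height. I worked from the image height, and the contacts came where that predicted.

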